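# Locate an angle bracket in the drilling jig and swing the keeper over it

### The arm

A 6-joint arm with a two-finger parallel gripper is mounted at the origin on a cart in front of the work surface, level with it; the furniture and walls round the work are solid. World frame = base frame: x ahead of the robot, y to its left, z up, the work surface at z = 0. Lengths are in m, angles in degrees, forces in N, time in s.
With the tool pointing down it reaches from about 0.35 to 0.775 m from the base axis. Payload 5.5 kg.
Tool frame: the origin (TCP) lies at the very end of the fingers, on their centre line; the grasp point (between the pads) lies 19 mm behind it (r.grip_point_offset is the distance from the TCP to the grasp point, in m); x points along the fingers, y is the direction in which the jaws open and shut, and the axes are right-handed (so a half turn about x gives the same grasp; the last joint's range is limited). The gripper opens to 85 mm and grips with 20 to 120 N. Pads are 22 mm wide; open, the fingers measure 114 mm over their backs; the gripper's body (76 mm by 85 mm) begins 54 mm behind the grasp point. The pads swing forward as they close: fully open they stand 13 mm farther back than shut.
Start: joints at [61.158, 17.945, 2.641, 74.691, 0, 82.002], TCP at [0.205, 0.537, 0.231] pointing down, gripper open.
Joint ranges: [-158.12, 158.12], [-49.38, 96.58], [-58.88, 72.47], [-126.05, 133.96], [-84.25, 85.87], [-180, 180]. Speed limits (degrees/s): [147.25, 147.25, 180, 180, 180, 180].

### API

Orientations are given as [roll, pitch, yaw] about the fixed x, y, z axes, in that order (R = Rz(yaw) Ry(pitch) Rx(roll)).
In Python, from plant import r, optics, job gives the robot as it stands.
- The arm moves only by the tool send_rows, never from a script. Its argument "steps" is one flat list of numbers, 7 for each row, row after row: the turn, a rotation vector about the tool's x, y, z in degrees, then the shift along the tool's x, y, z in m, then the opening in per cent of the stroke, from 0 (shut) to 100 (fully open). A call has 1 to 12 rows; each row shifts and turns the pose as measured when the row begins, along the tool's axes as they then stand; what a row does not reach is not made up. A row lasts 1/12 s, in which the tool goes at most 41.7 mm and 7.16 degrees, less where a joint would pass 70% of its speed; a pose out of reach is approached as far as the arm can. A call with a gripper value outside its range is refused whole. The fingers move at their own pace and stop on an object; "squeeze" is the grip in N (left out, the last holds). Time passes only in rows, so rows that do not move let the fingers close. It gives the time, the measured TCP pose, the force and the opening at its end, in the units of the state.
- r.sense(): the state, without advancing time (a new reading comes with each control period).
- optics.snapshot(name): name is "side" or "top" or "wrist"; returns the picture (400x640x3 uint8, blue, green, red); there is no depth.
- optics.get_calibration(name): a dict with "camera_matrix" (3x3 intrinsics, pixels), "pose" (4x4, takes a point from camera to world coordinates); the wrist camera has in their place "hand_eye" (4x4, takes a point from camera to tool coordinates, whose origin is the TCP and whose axes are the tool frame's). Camera axes: x right, y down, z forward; pixel columns grow to the right and rows downward; lengths in m; the calibration is good to about 2 mm. The wrist camera is an equidistant fisheye: a pixel r from the principal point sees the ray r / f radians off the axis. A picture is of the moment at which its call begins: read the wrist's pose just before it. get_calibration takes no time and is no camera call.
- job.close_job(): hands the job in, once; it reports no verdict.
The state is a dict: "clock": time; "joint_positions": joint angles; "dq": joint speeds; "joint_efforts": joint torques, N m; "ee_pos": TCP position; "ee_rot": TCP orientation; "ft_force": force on the tool from outside, world axes, zero at the start; "ft_torque": the same for the moment, N m; "grip_width": finger opening in m.
Only numpy, scipy, OpenCV 4.12 (cv2) and the standard library are available. Lean on these libraries where they do the work, as an engineer would, in place of code of your own. Each camera call takes 0.05 s, during which the arm holds its last target.

### The job

Get the long angle bracket ready for drilling: lay it flat on the jig board with its upright flange on the side away from the dowels, and push it fully home, so that the plain long edge of its base touches both dowels and its end touches the end stop. Then swing the keeper fully round until it stops, with its rubber foot over the bracket's base, leaving the bracket home and everything released. Leave the short bracket, the sanding block and the glue pot where they are.

Things in the scene. Friction and masses are not known exactly. Their poses are not given: they have to be found in the camera images.
- long_bracket: Aluminium angle bracket, the longer of two alike; origin mid-underside of its base, z up. Base 60 (x) x 100 (y) x 6 mm, lying flat; upright flange 6 mm thick along the whole -x edge (x = -30 to -24 mm), its top 55 mm above the underside: grip it there. Plain long edge at x = +30 mm. 0.13 to 0.25 kg. Starts on a 2 mm mat, left or right of the jig.
- corner_a (a point): Corner of the long bracket's base underside: +y end of the plain long edge (30, 50, 0 mm in the bracket's frame). Goes to point seat.
- corner_b (a point): Corner of the long bracket's base underside: -y end of the plain long edge (30, -50, 0 mm in the bracket's frame). The edge from corner_a to corner_b lies along the dowels.
- jig: Plywood jig board 190 x 190 x 15 mm, fixed to the desk; origin under its middle, z up. On its top (z = 15 mm) stand two steel dowels and an end stop. The work lies on the -x side of the dowels and the -y side of the stop: home, the bracket's axes are parallel to the jig's and its origin is at (-15, 0, 15) mm in the jig's frame.
- dowel_a (a point): Top of the dowel nearer the end stop: steel, 10 mm diameter, 10 mm tall, at (20, 35) mm in the jig's frame, top 25 mm above the desk.
- dowel_b (a point): Top of the other, equal dowel, at (20, -35) mm in the jig's frame.
- end_stop (a point): Middle of the working face (which looks to the jig's -y) of the end stop: aluminium block 30 (x) x 14 (y) x 12 mm tall, centred at (-20, 57) mm of the jig's frame; the face is at y = 50 mm.
- seat (a point): Point on the jig board's top (15, 50, 15 mm in the jig's frame, axes as the jig's) where the dowel line (the -x tangent of both dowels) meets the end stop's face: the place of corner_a when the bracket is home.
- keeper (a joint): Flat steel bar on a vertical pivot at (60, 0) mm of the jig's frame. 0 = open: front arm along the jig's -y, tail with the knob along +y. Grows clockwise seen from above to the hard stop at 1.571 = closed: front arm along -x over the bracket, knob along +x. Stays where left (1 to 2 N at the knob moves it). Starts at 0 to 0.35. Passes clear above the dowels and a seated base.
- keeper_knob (a point): Middle of the keeper's upright black round knob, 16 mm diameter, 40 mm tall (from 33 to 73 mm above the desk; this point is at 57 mm), 45 mm from the pivot on the bar's tail. Grip it from above or push it sideways. The bar below it is 18 mm wide, top at 33 mm.
- keeper_foot (a point): Underside of the keeper's rubber foot (12 mm diameter), 70 mm from the pivot on the front arm, 8 mm above the board: 2 mm above a seated base.
- short_bracket: Bystander: aluminium angle bracket of the same section but only 60 mm long (60 x 60 x 55 mm); origin mid-underside. Starts on the other side of the jig.
- sanding_block: Bystander: brown sanding block 35 x 55 x 22 mm, origin at the middle of its underside.
- glue_pot: Bystander: small glue pot, 47 mm diameter, 70 mm tall, origin at the middle of its underside.
There are look-alikes about, which are no part of the job. What is shaped like the long_bracket but blue is not meant.

How it is judged (in metres and radians):
On the way:
1. the long bracket lies home against both dowels and the end stop while the keeper is still open (x of corner_a in the frame of seat between -0.002 and 0.002 m and x of corner_b in the frame of seat between -0.002 and 0.002 m and y of corner_a in the frame of seat between -0.002 and 0.002 m and z of corner_a in the frame of seat between -0.002 and 0.002 m and z of corner_b in the frame of seat between -0.002 and 0.002 m and angle between long_bracket's own z axis and vertical below 0.035 rad and value of joint keeper below 0.8 rad), for 0.2 s.
At the end, for the whole second after the job is handed in: The long bracket lies flat on the jig board, flange away from the dowels, both ends of its plain edge within 2 mm of the dowel line and its end within 2 mm of the stop's face; the keeper is within 0.1 rad of its closed stop, its foot over the base; all at rest (x of corner_a in the frame of seat between -0.002 and 0.002 m and x of corner_b in the frame of seat between -0.002 and 0.002 m and y of corner_a in the frame of seat between -0.002 and 0.002 m and z of corner_a in the frame of seat between -0.002 and 0.002 m and z of corner_b in the frame of seat between -0.002 and 0.002 m and angle between long_bracket's own z axis and vertical below 0.035 rad and value of joint keeper above 1.47 rad and linear speed of long_bracket below 0.01 m/s and velocity of joint keeper below 0.05 rad/s); the robot touches nothing.
It fails at once if the short bracket is shifted by more than 30 mm (distance of short_bracket from where it was at the start of the episode above 0.03 m).
It fails at once if the sanding block is shifted by more than 30 mm (distance of sanding_block from where it was at the start of the episode above 0.03 m).
It fails at once if the glue pot is shifted by more than 30 mm (distance of glue_pot from where it was at the start of the episode above 0.03 m).
It also fails if it takes over 64 s, if anything falls off the work surface, if the arm or the gripper's body presses on something with over 40 N, if the wrist force passes 120 N, or if a joint passes its speed limit or range.

## Working session

There is one attempt and no reset: what is moved stays moved. The work goes in short steps, Python scripts to look and compute and a tool call to move; the robot and the scene stay as the last step left them, time stands still between calls to the robot, and variables do not carry over. Pictures are saved under pics/ and viewed, and the job is handed in when it is done.

Besides the shell and the picture viewer there is one more tool, called after ">>>" as name(argument=value, ...) on one line, values as JSON. send_rows: Moves the arm, as the interface text tells. Its arguments: {"type":"object","properties":{"steps":{"type":"array"},"squeeze":{"type":"number"}},"required":["steps"]}

```bash
ls; mkdir -p pics; python3 - <<'E'
from plant import r,optics,job
import cv2,numpy as np
np.set_printoptions(precision=4,suppress=True)
print(r.sense())
for n in("side","top","wrist"):
    cv2.imwrite(f"pics/{n}0.png",optics.snapshot(n))
    print(n,optics.get_calibration(n))
E
```

```text
pics
{'clock': 0.0, 'joint_positions': array([61.1576, 17.9916,  2.5767, 74.6892,  0.0004, 82.0018]), 'dq': array([ 0.004 , -0.0274,  0.0468, -0.0141, -0.0696, -0.1105]), 'joint_efforts': array([ -0.001 , -48.0633,  29.8532,   0.0195,  -0.0003,   0.    ]), 'ee_pos': array([0.2044, 0.5369, 0.2304]), 'ee_rot': array([ -98.2177,   89.8959, -119.0619]), 'ft_force': array([-0.7328, -0.4285,  0.4165]), 'ft_torque': array([-0.0319,  0.0474,  0.0234]), 'grip_width': 0.08527669999523482}
side {'camera_matrix': array([[499.2359,   0.    , 326.8964],
       [  0.    , 499.2359, 193.2202],
       [  0.    ,   0.    ,   1.    ]]), 'pose': array([[-0.9976, -0.0264,  0.0646,  0.4064],
       [-0.0687,  0.5406, -0.8385,  1.3199],
       [-0.0128, -0.8409, -0.5411,  0.9534],
       [ 0.    ,  0.    ,  0.    ,  1.    ]])}
top {'camera_matrix': array([[421.8749,   0.    , 320.6753],
       [  0.    , 421.8749, 205.8764],
       [  0.    ,   0.    ,   1.    ]]), 'pose': array([[ 0.0028, -0.9967,  0.0813,  0.4455],
       [-1.    , -0.0035, -0.0093, -0.0441],
       [ 0.0096, -0.0813, -0.9966,  1.1728],
       [ 0.    ,  0.    ,  0.    ,  1.    ]])}
wrist {'camera_matrix': array([[309.7069,   0.    , 319.0213],
       [  0.    , 309.7069, 201.6896],
       [  0.    ,   0.    ,   1.    ]]), 'hand_eye': array([[-0.0006, -0.325 ,  0.9457, -0.1419],
       [ 1.    , -0.0009,  0.0003,  0.001 ],
       [ 0.0007,  0.9457,  0.325 , -0.0837],
       [ 0.    ,  0.    ,  0.    ,  1.    ]])}
```

View pics/top0.png

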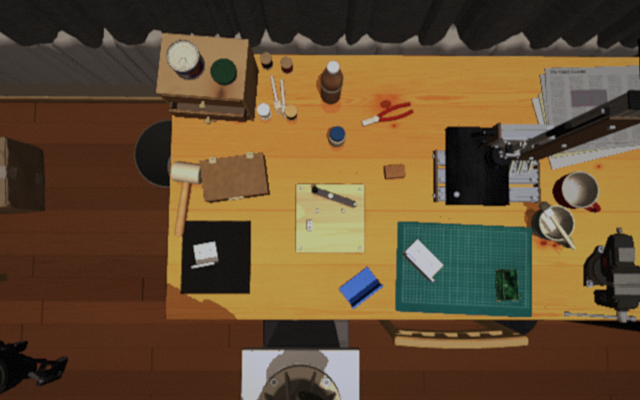

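View pics/side0.png

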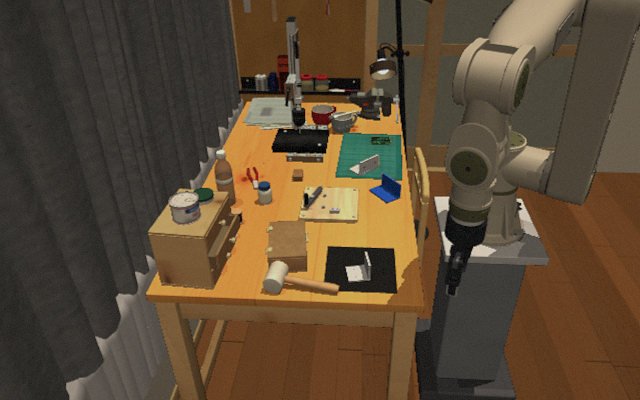

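View pics/wrist0.png

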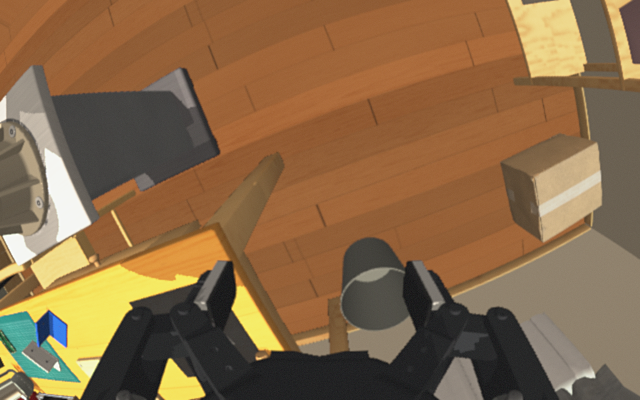

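```bash
cat > h.py <<'E'
from plant import r,optics,job
import cv2,numpy as np
from scipy.spatial.transform import Rotation as R
np.set_printoptions(precision=4,suppress=True)
def px2w(n,uv,z):
    c=optics.get_calibration(n);K=c["camera_matrix"];P=c["pose"]
    out=[]
    for u,v in np.atleast_2d(uv):
        d=P[:3,:3]@np.array([(u-K[0,2])/K[0,0],(v-K[1,2])/K[1,1],1]);o=P[:3,3]
        out.append(o+d*(z-o[2])/d[2])
    return np.array(out)
def w2px(n,p):
    c=optics.get_calibration(n);K=c["camera_matrix"];P=c["pose"]
    q=(np.atleast_2d(p)-P[:3,3])@P[:3,:3];q=q@K.T
    return q[:,:2]/q[:,2:]
def wrist_T(s=None):
    s=s or r.sense()
    T=np.eye(4);T[:3,:3]=R.from_euler('xyz',s['ee_rot'],degrees=True).as_matrix();T[:3,3]=s['ee_pos']
    return T
def wpx2w(T,uv,z):
    c=optics.get_calibration("wrist");K=c["camera_matrix"];M=T@c["hand_eye"];out=[]
    for u,v in np.atleast_2d(uv):
        a=np.array([u-K[0,2],v-K[1,2]])/K[0,0];t=np.linalg.norm(a)
        d=M[:3,:3]@np.array([*(a/t*np.sin(t)),np.cos(t)]);o=M[:3,3]
        out.append(o+d*(z-o[2])/d[2])
    return np.array(out)
def w2wpx(T,p):
    c=optics.get_calibration("wrist");K=c["camera_matrix"];M=T@c["hand_eye"]
    q=(np.atleast_2d(p)-M[:3,3])@M[:3,:3]
    rr=np.linalg.norm(q[:,:2],axis=1);t=np.arctan2(rr,q[:,2])
    return q[:,:2]/rr[:,None]*t[:,None]*K[0,0]+K[:2,2]
def crop(img,x0,y0,w,h,k,f):
    cv2.imwrite(f,cv2.resize(img[y0:y0+h,x0:x0+w],None,fx=k,fy=k,interpolation=cv2.INTER_CUBIC))
E
python3 - <<'E'
from h import *
i=cv2.imread("pics/top0.png")
crop(i,285,170,100,75+15,8,"pics/c1.png")
crop(i,390,225,80,60,10,"pics/c2.png")
j=cv2.imread("pics/side0.png")
crop(j,290,130,130,100,6,"pics/c3.png")
E
```

```text
(no output)
```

View pics/c1.png

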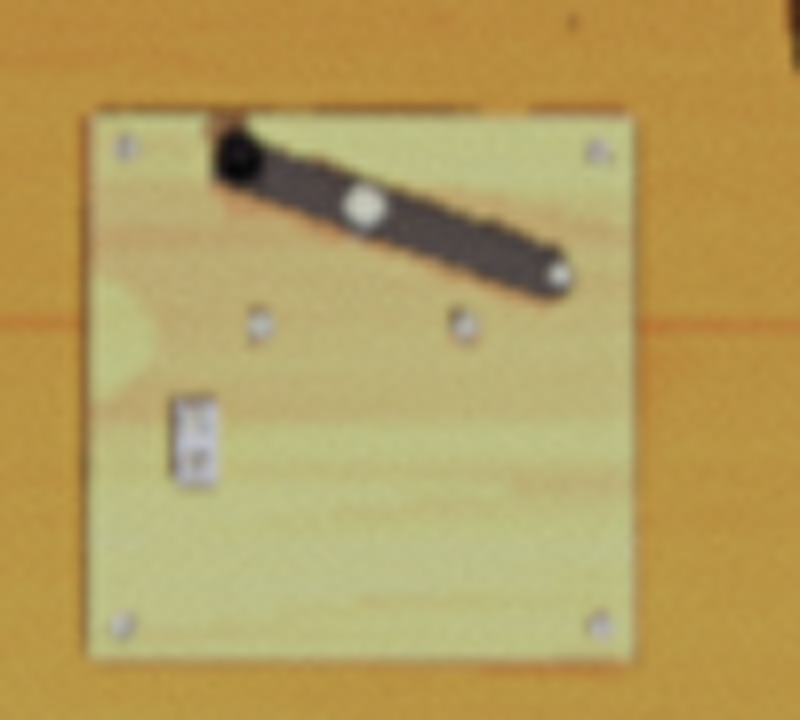

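View pics/c2.png

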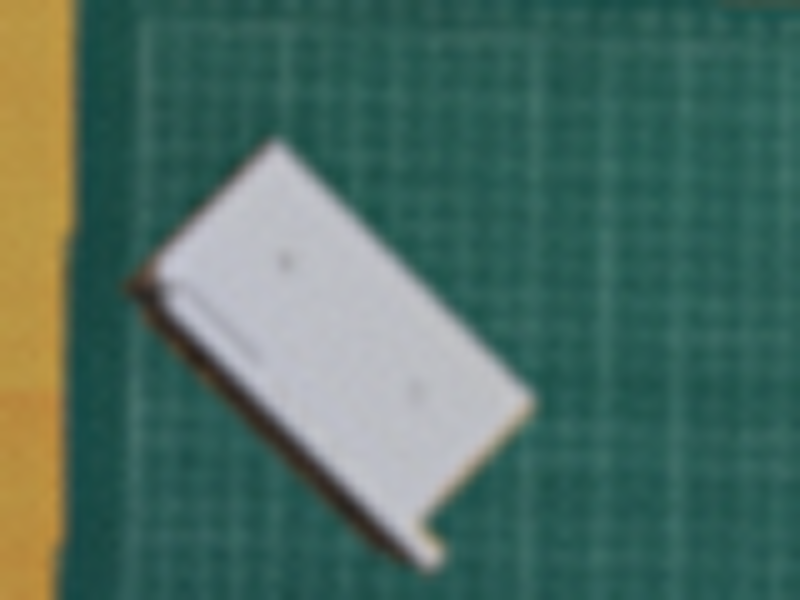

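View pics/c3.png

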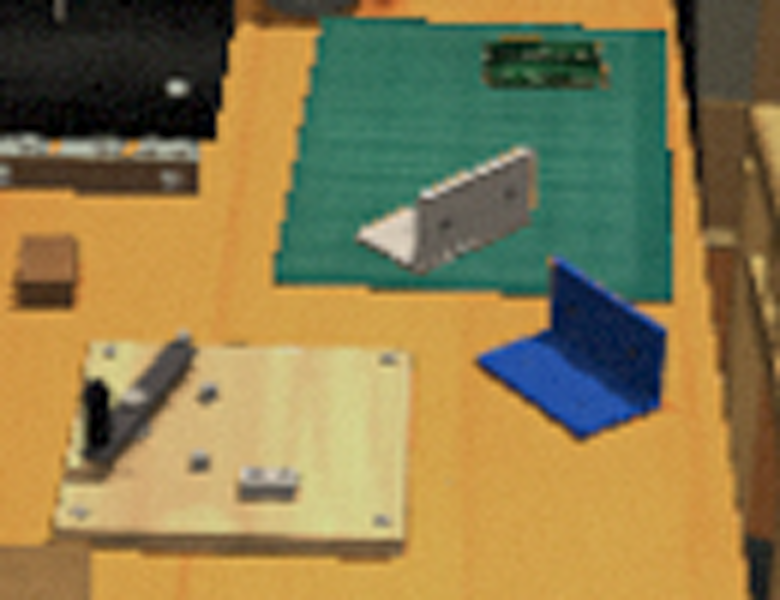

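```bash
cat >> h.py <<'E'
def un(UV,x0,y0,k): return (np.atleast_2d(UV)+.5)/k-.5+np.array([x0,y0])
E
python3 - <<'E'
from h import *
c=px2w("top",un([(91,113),(633,115),(633,658),(89,658)],285,170,8),.015);print(c, c.mean(0))
for a,b in((0,1),(1,2),(2,3),(3,0)): print(np.linalg.norm(c[a]-c[b]),np.degrees(np.arctan2(*(c[b]-c[a])[1::-1])))
print("dow",px2w("top",un([(260,323),(464,323)],285,170,8),.025))
print("stop face",px2w("top",un([(217,398),(217,487)],285,170,8),.027))
print("pivot,foot",px2w("top",un([(366,206),(548,273)],285,170,8),.033), "knob",px2w("top",un([(241,156)],285,170,8),.073))
b=px2w("top",un([(278,137),(537,402)],390,225,10),.008);print("edge",b,np.linalg.norm(b[0]-b[1]))
d=b[0]-b[1];d/=np.linalg.norm(d);yaw=np.degrees(np.arctan2(-d[0],d[1]));print("yaw",yaw)
x=np.array([d[1],-d[0],0]);m=b.mean(0);print("origin",m-.03*x,"flange mid",m-.057*x)
t=px2w("top",un([(440,562),(160,275)],390,225,10),.057);print("flange top inner",t,"pred", [m-.054*x-.05*d, m-.054*x+.05*d])
E
```

```text
[[ 0.6013  0.0136  0.015 ]
 [ 0.6013 -0.1738  0.015 ]
 [ 0.4145 -0.1728  0.015 ]
 [ 0.414   0.0129  0.015 ]] [ 0.5078 -0.08    0.015 ]
0.1874542098426633 -89.98116577760604
0.186864446660171 179.68233591693576
0.185692080162857 90.14294420607108
0.18726463762611872 0.22233460868725935
dow [[ 0.528  -0.045   0.025 ]
 [ 0.5282 -0.1146  0.025 ]]
stop face [[ 0.5023 -0.0305  0.027 ]
 [ 0.4721 -0.0306  0.027 ]]
pivot,foot [[ 0.5674 -0.0809  0.033 ]
 [ 0.5448 -0.1427  0.033 ]] knob [[ 0.5794 -0.0386  0.073 ]]
edge [[ 0.4519 -0.322   0.008 ]
 [ 0.3795 -0.3922  0.008 ]] 0.10079590383280324
yaw -45.89856322715729
origin [ 0.3948 -0.3355  0.008 ] flange mid [ 0.376  -0.3161  0.008 ]
flange top inner [[ 0.3406 -0.3511  0.057 ]
 [ 0.4152 -0.2786  0.057 ]] pred [array([ 0.3422, -0.3531,  0.008 ]), array([ 0.414 , -0.2835,  0.008 ])]
```

```bash
python3 - <<'E'
from h import *
T=wrist_T();print(T)
print(np.degrees(np.arctan2(T[1,1],T[0,1])))
E
```

```text
[[-0.0007  0.3558  0.9346  0.2044]
 [-0.0012  0.9346 -0.3558  0.537 ]
 [-1.     -0.0014 -0.0002  0.2306]
 [ 0.      0.      0.      1.    ]]
69.15737909900115
```

>>> send_rows(steps=[4, 0, 0, 0, -0.003, 0.04, 100, 4, 0, 0, 0, -0.003, 0.04, 100, 4, 0, 0, 0, -0.003, 0.04, 100, 4, 0, 0, 0, -0.003, 0.04, 100, 4, 0, 0, 0, -0.003, 0.04, 100, 4, 0, 0, 0, -0.003, 0.04, 100, 4, 0, 0, 0, -0.003, 0.04, 100, 4, 0, 0, 0, -0.003, 0.04, 100, 4, 0, 0, 0, -0.003, 0.04, 100, 4, 0, 0, 0, -0.003, 0.04, 100, 4, 0, 0, 0, -0.003, 0.04, 100, 4, 0, 0, 0, -0.003, 0.04, 100], squeeze=60)

```text
clock: 1.15
ee_pos: [0.526, 0.1864, 0.2245]
ee_rot: [-94.4, 89.7, -164.4]
ft_force: [0.2, -0.7, -0.5]
grip_width: 0.0852
```

>>> send_rows(steps=[4.4, 0, 0, 0, -0.006, 0.038, 100, 4.4, 0, 0, 0, -0.006, 0.038, 100, 4.4, 0, 0, 0, -0.006, 0.038, 100, 4.4, 0, 0, 0, -0.006, 0.038, 100, 4.4, 0, 0, 0, -0.006, 0.038, 100, 4.4, 0, 0, 0, -0.006, 0.037, 100, 4.4, 0, 0, 0, -0.006, 0.037, 100, 4.4, 0, 0, 0, -0.006, 0.037, 100, 4.4, 0, 0, 0, -0.006, 0.037, 100, 4.4, 0, 0, 0, -0.006, 0.037, 100, 4.4, 0, 0, 0, -0.006, 0.037, 100, 4.4, 0, 0, 0, -0.006, 0.037, 100])

```text
clock: 2.15
ee_pos: [0.4151, -0.2603, 0.2209]
ee_rot: [-41.3, 89.6, -166.9]
ft_force: [0.5, -1.1, 0.1]
grip_width: 0.0856
```

```bash
cat >> h.py <<'E'
def psi(T): return np.degrees(np.arctan2(T[1,1],T[0,1]))
def go(p,ps,s=None):
    """total shift in tool axes and turn to reach tool-down pose p, psi"""
    T=wrist_T(s)
    c,sn=np.cos(np.radians(ps)),np.sin(np.radians(ps))
    G=np.array([[0,c,sn],[0,sn,-c],[-1,0,0]])
    print("pos",T[:3,3],"psi",psi(T),"rotvec",R.from_matrix(T[:3,:3].T@G).as_rotvec(degrees=True),"shift",T[:3,:3].T@(np.array(p)-T[:3,3]))
E
python3 - <<'E'
from h import *
go([.376,-.316,.15],-45.9)
E
```

```text
pos [ 0.4151 -0.2603  0.2209] psi -35.6607934268242 rotvec [10.2399  0.3344  0.2443] shift [0.0712 0.001  0.0676]
```

>>> send_rows(steps=[3.4, 0.1, 0.1, 0.02, 0, 0.022, 100, 3.4, 0.1, 0.1, 0.02, 0.002, 0.022, 100, 3.4, 0.1, 0.1, 0.02, 0.003, 0.022, 100, 0, 0, 0, 0, 0, 0, 100, 0, 0, 0, 0, 0, 0, 100])

```text
clock: 2.57
ee_pos: [0.3698, -0.3234, 0.1595]
ee_rot: [65.7, 89.8, -71.5]
ft_force: [0.5, -0.6, 0.8]
grip_width: 0.0856
```

```bash
python3 - <<'E'
from h import *
T=wrist_T()
i=optics.snapshot("wrist");cv2.imwrite("pics/w1.png",i)
np.save("T1.npy",T)
go([.376,-.316,.15],-45.9)
y=np.radians(-45.9);b=[(30,50,6),(30,-50,6),(-24,50,55),(-24,-50,55),(-30,50,55),(-30,-50,55)]
Rz=np.array([[np.cos(y),-np.sin(y),0],[np.sin(y),np.cos(y),0],[0,0,1]])
P=np.array(b)/1000@Rz.T+[.3948,-.3355,.002]
print(w2wpx(T,P))
E
```

```text
pos [ 0.3698 -0.323   0.1593] psi -47.18167323787035 rotvec [-1.2819  0.121  -0.1724] shift [ 0.0093 -0.001  -0.0093]
[[376.3541 125.1012]
 [373.824  222.5008]
 [319.9331 130.9636]
 [322.531  245.7066]
 [312.3025 131.1563]
 [315.7438 245.8601]]
```

View pics/w1.png

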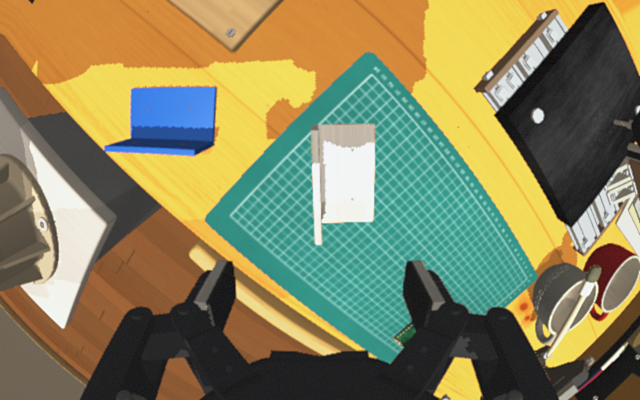

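>>> send_rows(steps=[-1.3, 0.1, -0.1, 0.02, -0.001, -0.009, 100, 0, 0, 0, 0.035, 0, 0, 100, 0, 0, 0, 0.035, 0, 0, 100, 0, 0, 0, 0.015, 0, 0, 100, 0, 0, 0, 0.005, 0, 0, 100, 0, 0, 0, 0, 0, 0, 100])

```text
clock: 3.12
ee_pos: [0.3833, -0.3158, 0.0516]
ee_rot: [91.7, 89.3, -43.5]
ft_force: [0.4, -0.3, 0.1]
grip_width: 0.0857
```

```bash
python3 - <<'E'
from h import *
go([.376,-.316,.026],-45.9)
E
```

```text
pos [ 0.3833 -0.3158  0.0516] psi -45.16114448635258 rotvec [ 0.739  -0.0246 -0.6927] shift [ 0.0256 -0.0053  0.0053]
```

>>> send_rows(steps=[0.7, 0, -0.7, 0.012, -0.005, 0.005, 100, 0, 0, 0, 0.012, 0, 0, 100, 0, 0, 0, 0, 0, 0, 100, 0, 0, 0, 0, 0, 0, 100])

```text
clock: 3.45
ee_pos: [0.3789, -0.3171, 0.0303]
ee_rot: [88.6, 89.7, -47.1]
ft_force: [0.0, -0.4, -0.2]
grip_width: 0.0854
```

```bash
python3 - <<'E'
from h import *
go([.376,-.316,.026],-45.9)
cv2.imwrite("pics/w2.png",optics.snapshot("wrist"))
E
```

```text
pos [ 0.3789 -0.3171  0.0303] psi -45.71684604031489 rotvec [ 0.1831  0.006  -0.2578] shift [ 0.0043 -0.0028  0.0013]
```

View pics/w2.png

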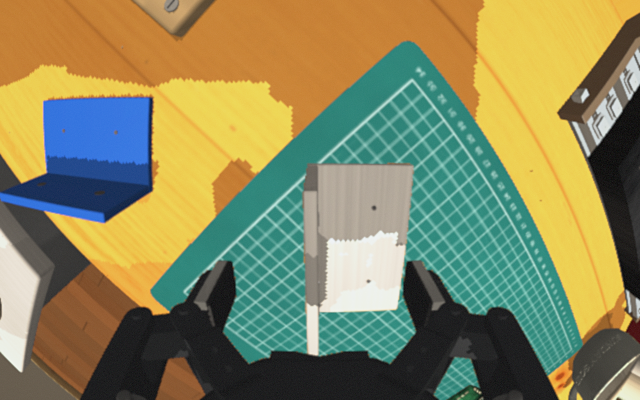

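>>> send_rows(steps=[0, 0, -0.3, 0.006, -0.003, 0.001, 100, 0, 0, 0, 0, 0, 0, 100, 0, 0, 0, 0, 0, 0, 0, 0, 0, 0, 0, 0, 0, 0, 0, 0, 0, 0, 0, 0, 0, 0, 0, 0, 0, 0, 0, 0, 0, 0, 0, 0, 0, 0, 0, 0, 0, 0, 0, 0, 0, 0, 0, 0, 0, 0, 0, 0, 0], squeeze=60)

```text
clock: 4.25
ee_pos: [0.3773, -0.3177, 0.0274]
ee_rot: [82.9, 89.7, -52.9]
ft_force: [-0.7, 0.4, -1.4]
grip_width: 0.0051
```

```bash
python3 - <<'E'
from h import *
go([.376,-.316,.026],-45.9)
print(r.sense()['ft_force'],r.sense()['grip_width'])
E
```

```text
pos [ 0.3773 -0.3177  0.0274] psi -45.754670610248255 rotvec [ 0.1453  0.0319 -0.2573] shift [ 0.0014 -0.0021 -0.0003]
[-0.7471  0.4392 -1.4418] 0.005071216081382477
```

>>> send_rows(steps=[0, 0, 0, -0.015, 0, 0, 0, 0, 0, 0, -0.03, 0, 0, 0, 0, 0, 0, -0.035, 0, 0, 0, 0, 0, 0, -0.025, 0, 0, 0, 0, 0, 0, 0, 0, 0, 0])

```text
clock: 4.67
ee_pos: [0.3743, -0.3142, 0.1326]
ee_rot: [-91.4, 89.6, 132.9]
ft_force: [0.6, -0.7, -1.7]
grip_width: 0.0048
```

```bash
cat >> h.py <<'E'
def plan(p,ps,n):
    T=wrist_T();p=np.array(p);d=(p-T[:3,3])/n;a0=psi(T);da=(ps-a0)/n
    for k in range(n):
        a=np.radians(a0+da*k);y=np.array([np.cos(a),np.sin(a),0]);z=np.array([np.sin(a),-np.cos(a),0])
        print(k,round(-da,2),np.round([-d[2],d@y,d@z],4))
E
python3 - <<'E'
from h import *
print(r.sense()['ft_force'],r.sense()['grip_width'])
go([.458,-.088,.13],0)
plan([.458,-.088,.13],0,10)
cv2.imwrite("pics/w3.png",optics.snapshot("wrist"))
E
```

```text
[ 0.6303 -0.6739 -1.6912] 0.004793333382457851
pos [ 0.3743 -0.3142  0.1326] psi -45.7527194403377 rotvec [-45.7526  -0.1513   0.3357] shift [ 0.0033 -0.1036 -0.2178]
0 -4.58 [ 0.0003 -0.0104 -0.0218]
1 -4.58 [ 0.0003 -0.0086 -0.0225]
2 -4.58 [ 0.0003 -0.0068 -0.0231]
3 -4.58 [ 0.0003 -0.0049 -0.0236]
4 -4.58 [ 0.0003 -0.003  -0.0239]
5 -4.58 [ 0.0003 -0.0011 -0.0241]
6 -4.58 [ 0.0003  0.0008 -0.0241]
7 -4.58 [ 0.0003  0.0028 -0.024 ]
8 -4.58 [ 0.0003  0.0047 -0.0237]
9 -4.58 [ 0.0003  0.0065 -0.0232]
```

View pics/w3.png

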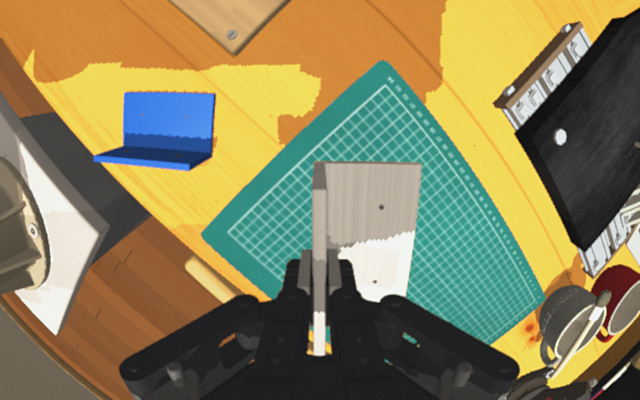

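Bracket is held square; the base rides level. On to the jig.

>>> send_rows(steps=[-4.6, 0, 0, 0, -0.01, -0.022, 0, -4.6, 0, 0, 0, -0.009, -0.0225, 0, -4.6, 0, 0, 0, -0.007, -0.023, 0, -4.6, 0, 0, 0, -0.005, -0.0235, 0, -4.6, 0, 0, 0, -0.003, -0.024, 0, -4.6, 0, 0, 0, -0.001, -0.024, 0, -4.6, 0, 0, 0, 0.001, -0.024, 0, -4.6, 0, 0, 0, 0.003, -0.024, 0, -4.6, 0, 0, 0, 0.005, -0.0235, 0, -4.6, 0, 0, 0, 0.0065, -0.023, 0, 0, 0, 0, 0, 0, 0, 0])

```text
clock: 5.63
ee_pos: [0.449, -0.0746, 0.1145]
ee_rot: [-125.1, 88.3, 147.1]
ft_force: [-0.3, 0.4, -1.1]
grip_width: 0.0052
```

```bash
python3 - <<'E'
from h import *
print(r.sense()['ft_force'],r.sense()['grip_width'])
go([.458,-.088,.13],0)
E
```

```text
[-0.3332  0.4224 -1.0661] 0.0052108892979570555
pos [ 0.449  -0.0746  0.1145] psi 2.1889698436831426 rotvec [ 2.1774 -0.9304  1.3811] shift [-0.016   0.0081  0.0135]
```

>>> send_rows(steps=[2.2, -0.9, 1.4, 0.005, 0.008, 0.0135, 0, 0, 0, 0, 0, 0, 0, 0, 0, 0, 0, 0, 0, 0, 0])

```text
clock: 5.88
ee_pos: [0.4545, -0.0851, 0.1044]
ee_rot: [-111.8, 89.6, 158.3]
ft_force: [0.1, 0.9, -1.3]
grip_width: 0.0054
```

```bash
python3 - <<'E'
from h import *
go([.458,-.088,.07],0)
T=wrist_T();i=optics.snapshot("wrist");cv2.imwrite("pics/w4.png",i)
j=optics.snapshot("top");crop(j,270,165,120,90,6,"pics/t4.png")
J=np.array([.508,-.080,0]);pts=np.array([(20,35,25),(20,-35,25),(-35,50,27),(-5,50,27)])/1000+J
print(w2wpx(T,pts))
E
```

```text
pos [ 0.4545 -0.0851  0.1044] psi 0.11728399790412868 rotvec [ 0.1167 -0.1612  0.404 ] shift [0.0344 0.0038 0.003 ]
[[417.177  162.8675]
 [408.4381 246.7613]
 [345.3262 141.4142]
 [386.6078 142.3181]]
```

View pics/w4.png

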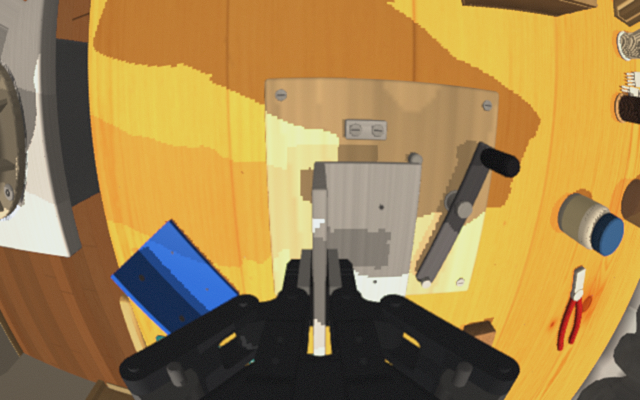

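View pics/t4.png

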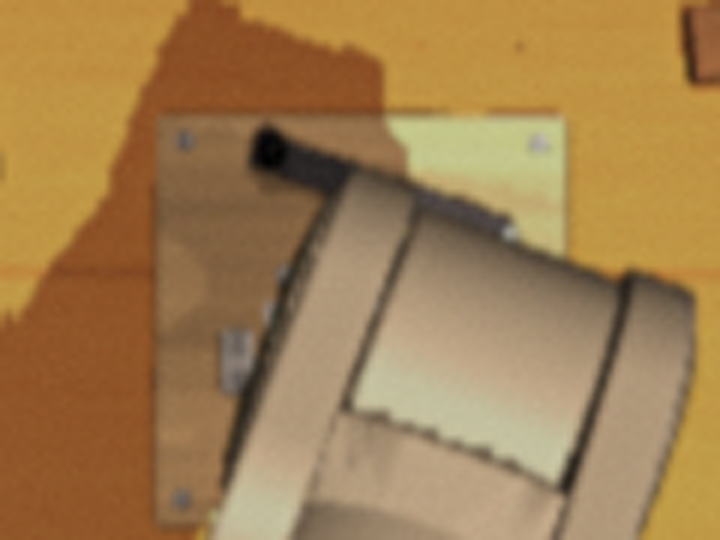

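>>> send_rows(steps=[0, -0.2, 0.4, 0.015, 0.003, 0.003, 0, 0, 0, 0, 0.02, 0, 0, 0, 0, 0, 0, 0.01, 0, 0, 0, 0, 0, 0, 0, 0, 0, 0])

```text
clock: 6.32
ee_pos: [0.4577, -0.0902, 0.0594]
ee_rot: [57.2, 89.9, -32.9]
ft_force: [-0.9, 0.4, -0.9]
grip_width: 0.0048
```

```bash
python3 - <<'E'
from h import *
go([.457,-.087,.042],0)
print(r.sense()['ft_force'])
T=wrist_T();i=optics.snapshot("wrist");cv2.imwrite("pics/w5.png",i)
E
```

```text
pos [ 0.4577 -0.0902  0.0594] psi -0.06049168266898073 rotvec [-0.0606  0.0665 -0.103 ] shift [ 0.0174 -0.0008 -0.0032]
[-0.8769  0.4013 -0.8838]
```

View pics/w5.png

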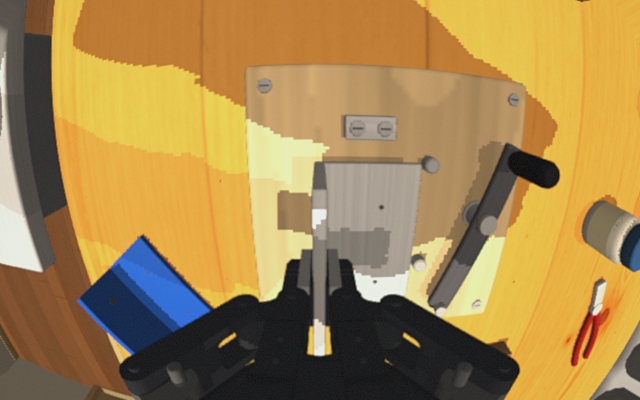

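>>> send_rows(steps=[0, 0, 0, 0.01, 0, 0, 0, 0, 0, 0, 0.007, 0, 0, 0, 0, 0, 0, 0.002, 0, 0, 0, 0, 0, 0, 0, 0, 0, 0])

```text
clock: 6.7
ee_pos: [0.459, -0.0913, 0.0412]
ee_rot: [65.2, 89.7, -25.0]
ft_force: [-0.1, 0.0, -2.8]
grip_width: 0.0048
```

```bash
python3 - <<'E'
from h import *
go([.457,-.087,.042],0)
print(r.sense()['ft_force'])
T=wrist_T();i=optics.snapshot("wrist");cv2.imwrite("pics/w6.png",i)
E
```

```text
pos [ 0.459  -0.0913  0.0412] psi -0.1299499156349906 rotvec [-0.1302  0.1126 -0.2425] shift [-0.0008 -0.002  -0.0043]
[-0.1365  0.0229 -2.808 ]
```

View pics/w6.png

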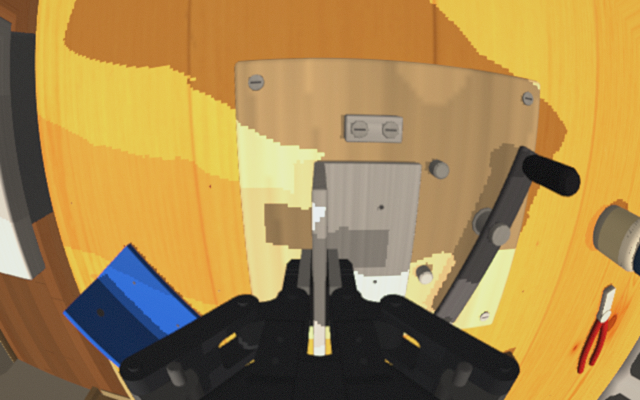

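>>> send_rows(steps=[0, 0, -0.2, 0.0015, 0, 0, 0, 0, 0, 0, 0, 0.003, -0.004, 0, 0, 0, 0, 0, 0.003, -0.004, 0, 0, 0, 0, 0, 0, 0, 0])

```text
clock: 7.08
ee_pos: [0.4656, -0.0835, 0.041]
ee_rot: [12.4, 89.8, -77.8]
ft_force: [-1.2, -0.2, -1.2]
grip_width: 0.0053
```

```bash
python3 - <<'E'
from h import *
go([.466,-.080,.04],0)
print(r.sense()['ft_force'])
T=wrist_T();i=optics.snapshot("wrist");crop(i,220,80,270,220,3-.05,"pics/w7.png")
E
```

```text
pos [ 0.4656 -0.0835  0.041 ] psi -0.16790363335879613 rotvec [-0.168   0.2118 -0.0462] shift [ 0.001   0.0004 -0.0035]
[-1.2278 -0.1599 -1.1763]
```

View pics/w7.png

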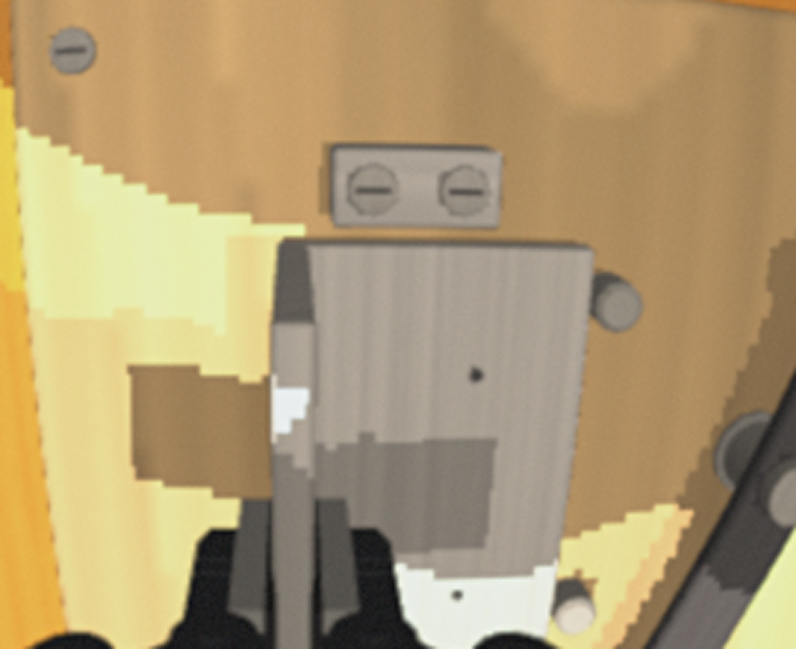

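>>> send_rows(steps=[0, 0, 0, 0.003, 0, 0, 0, 0, 0, 0, 0, 0, 0, 0])

```text
clock: 7.3
ee_pos: [0.4655, -0.0835, 0.0411]
ee_rot: [17.7, 89.7, -72.4]
ft_force: [-1.0, 0.2, -2.2]
grip_width: 0.0052
```

>>> send_rows(steps=[0, 0, 0, 0.001, 0, -0.003, 0, 0, 0, 0, 0, 0, 0, 0])

```text
clock: 7.47
ee_pos: [0.4655, -0.0806, 0.0406]
ee_rot: [19.4, 89.7, -70.7]
ft_force: [0.2, -0.8, -1.6]
grip_width: 0.005
```

```bash
python3 - <<'E'
from h import *
go([.466,-.080,.04],0)
print(r.sense()['ft_force'])
E
```

```text
pos [ 0.4655 -0.0806  0.0406] psi -0.11203589860684995 rotvec [-0.1124  0.3271 -0.1147] shift [ 0.0006  0.0005 -0.0006]
[ 0.232  -0.7508 -1.5854]
```

>>> send_rows(steps=[0, 0, 0, 0.005, 0, 0, 0])

```text
clock: 7.55
ee_pos: [0.4657, -0.0808, 0.0401]
ee_rot: [23.3, 89.6, -66.8]
ft_force: [-34.8, 6.7, 111.2]
grip_width: 0.005
```

>>> send_rows(steps=[0, 0, 0, 0.003, 0.002, -0.002, 0])

```text
clock: 7.63
ee_pos: [0.4657, -0.0808, 0.0399]
ee_rot: [-0.3, 89.3, -90.4]
ft_force: [-19.7, -13.1, 24.1]
grip_width: 0.0053
```

```bash
python3 - <<'E'
from h import *
go([.466,-.080,.04],0)
print(r.sense()['ft_force'])
T=wrist_T();i=optics.snapshot("wrist");crop(i,220,80,270,220,3-.05,"pics/w8.png")
E
```

```text
pos [ 0.4657 -0.0808  0.0399] psi -0.14535314856264717 rotvec [-0.1453  0.7493  0.0044] shift [-0.0001  0.0003 -0.0008]
[-19.6924 -13.0506  24.0847]
```

View pics/w8.png

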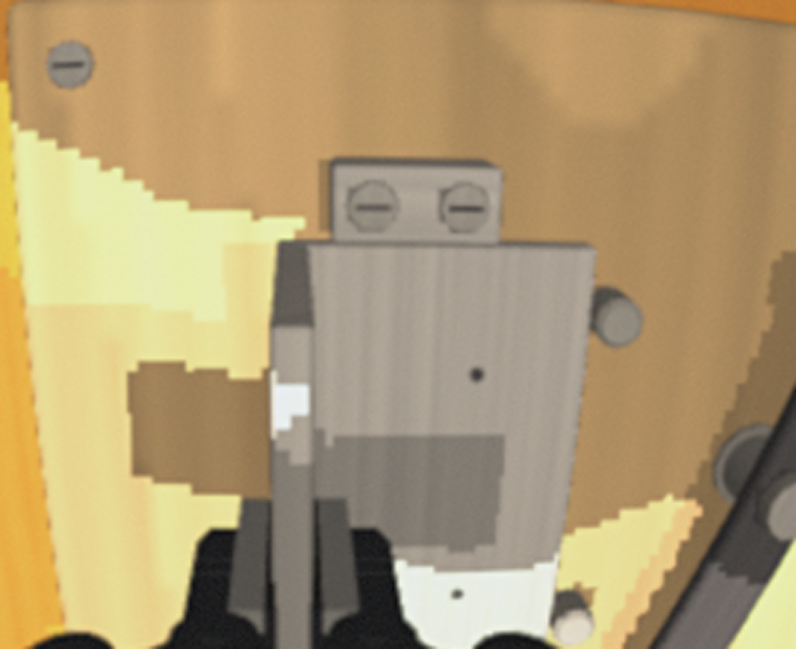

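>>> send_rows(steps=[0, 0, 0, 0, 0, 0, 0])

```text
clock: 7.77
ee_pos: [0.4653, -0.081, 0.041]
ee_rot: [-0.2, 89.2, -90.4]
ft_force: [0.6, 0.9, -3.5]
grip_width: 0.0049
```

>>> send_rows(steps=[0, 0, 0, 0, 0.001, -0.001, 0])

```text
clock: 7.85
ee_pos: [0.4657, -0.0805, 0.0412]
ee_rot: [-3.0, 89.1, -93.2]
ft_force: [-4.0, -2.7, -2.1]
grip_width: 0.0049
```

>>> send_rows(steps=[0, 0, 0, 0, 0.001, -0.001, 0])

```text
clock: 7.93
ee_pos: [0.4657, -0.0795, 0.0408]
ee_rot: [-9.3, 89.1, -99.5]
ft_force: [-5.9, -3.0, 0.7]
grip_width: 0.0051
```

```bash
python3 - <<'E'
from h import *
go([.466,-.080,.04],0)
print(r.sense()['ft_force'])
E
```

```text
pos [ 0.4657 -0.0795  0.0408] psi -0.22987683448994473 rotvec [-0.2287  0.9195  0.1527] shift [0.0008 0.0003 0.0004]
[-5.9269 -2.9701  0.7425]
```

>>> send_rows(steps=[0, 0.4, 0, 0, 0.001, -0.001, 0])

```text
clock: 8.02
ee_pos: [0.4656, -0.0793, 0.0404]
ee_rot: [-24.1, 89.3, -114.3]
ft_force: [-8.2, -8.6, 8.2]
grip_width: 0.005
```

>>> send_rows(steps=[0, 0.4, 0, 0, 0.001, -0.001, 0])

```text
clock: 8.1
ee_pos: [0.4655, -0.0794, 0.0402]
ee_rot: [-45.6, 89.4, -135.9]
ft_force: [-9.7, -5.9, 10.5]
grip_width: 0.0048
```

>>> send_rows(steps=[0, 0, 0, 0, 0.001, -0.001, 0])

```text
clock: 8.18
ee_pos: [0.4655, -0.0795, 0.0402]
ee_rot: [-46.1, 89.2, -136.4]
ft_force: [-9.3, -5.2, 12.8]
grip_width: 0.0049
```

```bash
python3 - <<'E'
from h import *
go([.466,-.080,.04],0)
print(r.sense()['ft_force'])
T=wrist_T();i=optics.snapshot("wrist");crop(i,220,80,270,220,3-.05,"pics/w9.png")
E
```

```text
pos [ 0.4655 -0.0795  0.0402] psi -0.37845676657325333 rotvec [-0.3755  0.5697  0.595 ] shift [0.0002 0.0005 0.0005]
[-9.2651 -5.2205 12.8209]
```

View pics/w9.png

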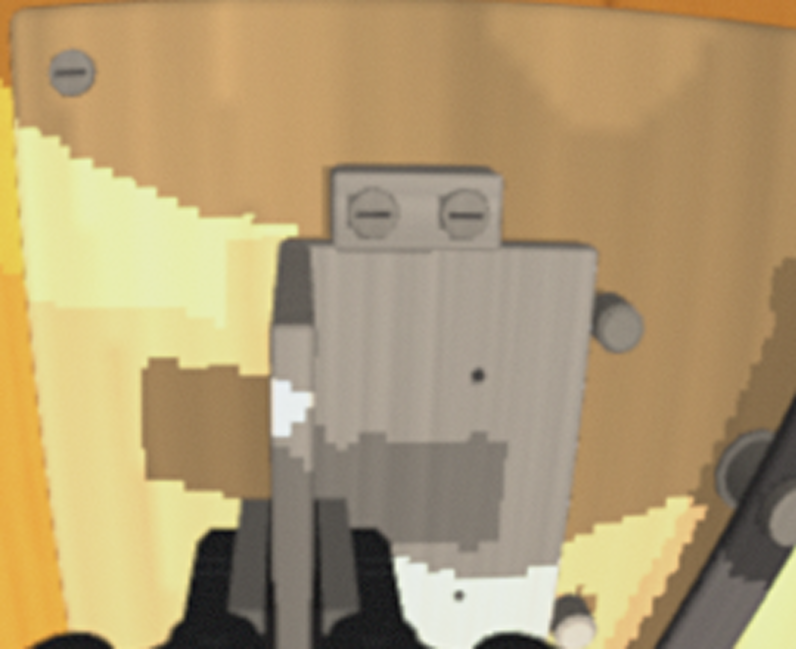

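>>> send_rows(steps=[0, 0, 0, 0, 0, 0, 40, 0, 0, 0, 0, 0, 0, 40, 0, 0, 0, 0, 0, 0, 40, 0, 0, 0, 0, 0, 0, 40, 0, 0, 0, 0, 0, 0, 40])

```text
clock: 8.65
ee_pos: [0.4691, -0.0786, 0.0393]
ee_rot: [-34.0, 89.5, -124.4]
ft_force: [1.2, -0.6, 0.1]
grip_width: 0.0342
```

```bash
python3 - <<'E'
from h import *
go([.466,-.080,.04],0)
print(r.sense()['ft_force'])
T=wrist_T();i=optics.snapshot("wrist");crop(i,220,80,270,220,3-.05,"pics/w10.png")
i=optics.snapshot("side");crop(i,280,170,100,70,8,"pics/s10.png")
E
```

```text
pos [ 0.4691 -0.0786  0.0393] psi -0.31482094695079893 rotvec [-0.3137  0.4282  0.291 ] shift [-0.0007 -0.0031  0.0015]
[ 1.2404 -0.5801  0.0603]
```

View pics/w10.png

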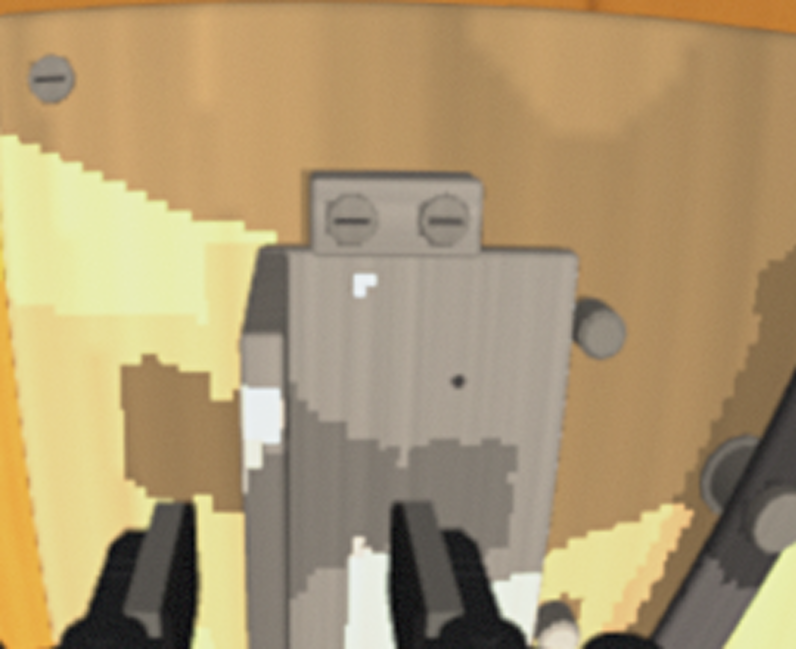

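View pics/s10.png

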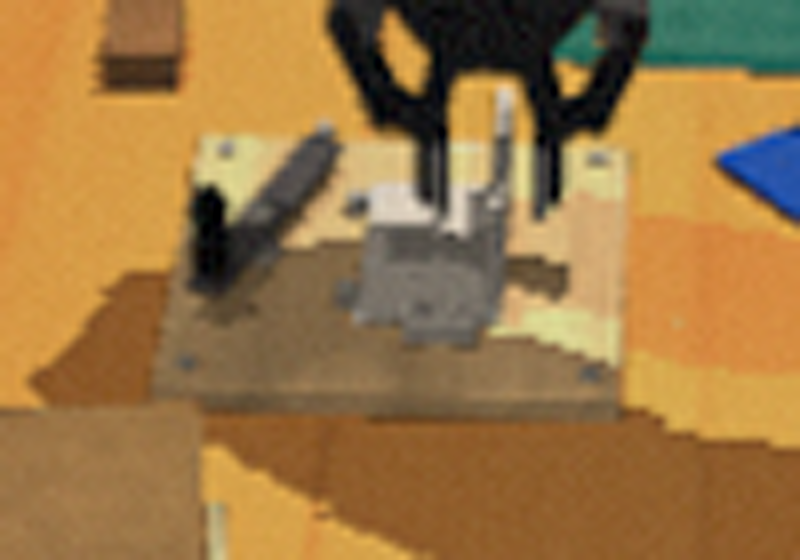

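>>> send_rows(steps=[0, 0.2, 0.2, -0.004, -0.002, 0, 50, 0, 0, 0, -0.01, 0, 0, 60, 0, 0, 0, -0.025, 0, 0, 60, 0, 0, 0, -0.03, 0, 0, 60, 0, 0, 0, -0.03, 0.01, 0.03, 60, 0, 0, 0, 0, 0.01, 0.04, 60, 0, 0, 0, 0, 0.01, 0.04, 60, 0, 0, 0, 0, 0, 0, 60, 0, 0, 0, 0, 0, 0, 60])

```text
clock: 9.5
ee_pos: [0.4959, -0.1898, 0.1483]
ee_rot: [10.4, 89.7, -79.6]
ft_force: [-0.4, 0.7, 0.6]
grip_width: 0.0516
```

```bash
python3 - <<'E'
from h import *
T=wrist_T();i=optics.snapshot("wrist");crop(i,240,20,220,200,3.6,"pics/w11.png");cv2.imwrite("pics/w11f.png",i)
go([.466,-.080,.04],0)
J=np.array([.508,-.080,0]);pts=np.array([(20,35,25),(20,-35,25),(-35,50,27),(-5,50,27),(15,50,21),(15,-50,21)])/1000+J
print((w2wpx(T,pts)-[240,20]+.5)*3.6-.5)
j=optics.snapshot("top");crop(j,285,170,100,75+15,8,"pics/t11.png")
E
```

```text
pos [ 0.4964 -0.19    0.1485] psi -0.036075219319144564 rotvec [-0.0365  0.3996 -0.1129] shift [ 0.1076 -0.0307 -0.1108]
[[420.5996  37.6799]
 [419.1994 327.0973]
 [182.7691 -24.6567]
 [313.0053 -26.4929]
 [397.1319 -18.1135]
 [395.578  387.6959]]
```

View pics/w11.png

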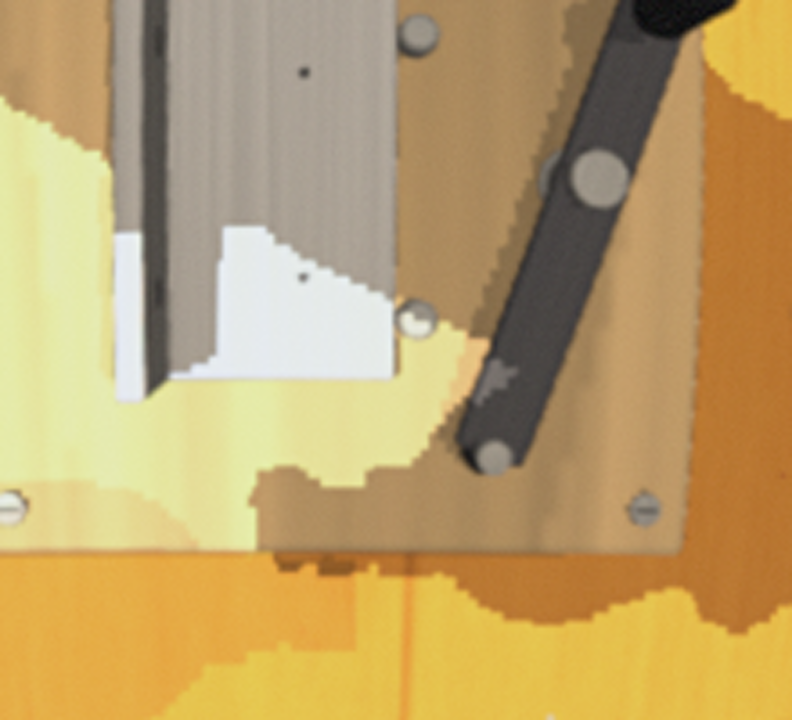

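View pics/t11.png

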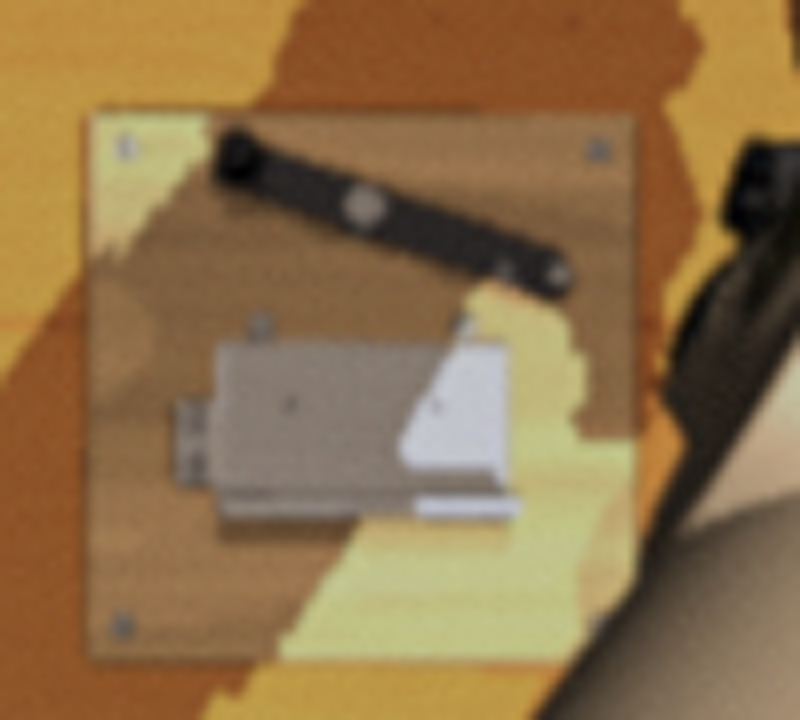

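```bash
python3 - <<'E'
from h import *
print(px2w("top",[(337,135)],.07))
plan([.58,-.038,.125],-16,6)
E
```

```text
[[ 0.7248 -0.0973  0.07  ]]
0 2.67 [ 0.0038  0.014  -0.0251]
1 2.67 [ 0.0038  0.0129 -0.0257]
2 2.67 [ 0.0038  0.0116 -0.0263]
3 2.67 [ 0.0038  0.0104 -0.0268]
4 2.67 [ 0.0038  0.0091 -0.0273]
5 2.67 [ 0.0038  0.0079 -0.0277]
```

>>> send_rows(steps=[2.7, 0, 0, 0, 0.014, -0.025, 40, 2.7, 0, 0, 0, 0.013, -0.026, 40, 2.7, 0, 0, 0, 0.0115, -0.026, 40, 2.7, 0, 0, 0.004, 0.0105, -0.027, 40, 2.7, 0, 0, 0.004, 0.009, -0.027, 40, 2.7, 0, 0, 0.004, 0.008, -0.027, 40, 0, 0, 0, 0, 0, 0, 40, 0, 0, 0, 0, 0, 0, 40])

```text
clock: 10.27
ee_pos: [0.5767, -0.024, 0.134]
ee_rot: [-51.9, 89.6, -158.5]
ft_force: [-0.6, -0.6, -0.0]
grip_width: 0.0343
```

```bash
python3 - <<'E'
from h import *
T=wrist_T();i=optics.snapshot("wrist");cv2.imwrite("pics/w12.png",i)
go([.58,-.0375,.048],-16)
print(w2wpx(T,[[.58,-.0375,.073],[.58,-.0375,.04]]))
E
```

```text
pos [ 0.5765 -0.024   0.1339] psi -16.67092090623344 rotvec [-0.6703  0.2146  0.3427] shift [0.0859 0.0078 0.0116]
[[329.0228 236.8668]
 [328.0663 219.4626]]
```

View pics/w12.png

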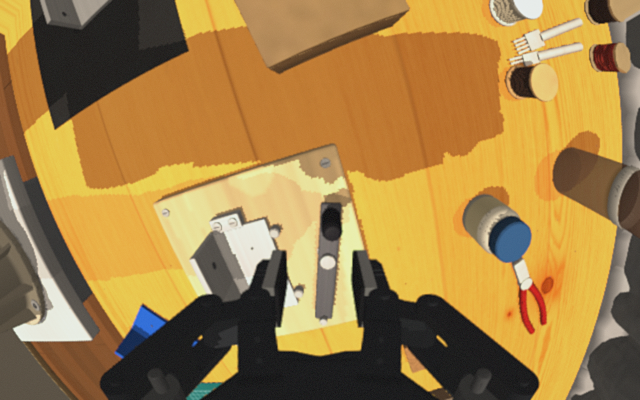

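>>> send_rows(steps=[-0.5, 0.2, 0.3, 0.005, 0.008, 0.0115, 40, 0, 0, 0, 0.015, 0, 0, 40, 0, 0, 0, 0, 0, 0, 40, 0, 0, 0, 0, 0, 0, 40])

```text
clock: 10.65
ee_pos: [0.578, -0.0374, 0.1146]
ee_rot: [-66.3, 89.9, -172.3]
ft_force: [0.2, -0.1, 1.2]
grip_width: 0.034
```

```bash
python3 - <<'E'
from h import *
T=wrist_T();i=optics.snapshot("wrist");crop(i,220,150,200,200,3,"pics/w13.png")
go([.58,-.0375,.048],-16)
print(((w2wpx(T,[[.58,-.0375,.073],[.58,-.0375,.04]]))-[220,150])*3)
E
```

```text
pos [ 0.5776 -0.0373  0.1144] psi -15.98012590783011 rotvec [0.0199 0.0464 0.1531] shift [ 0.0664  0.0025 -0.0005]
[[305.4255 248.193 ]
 [304.5956 192.9336]]
```

View pics/w13.png

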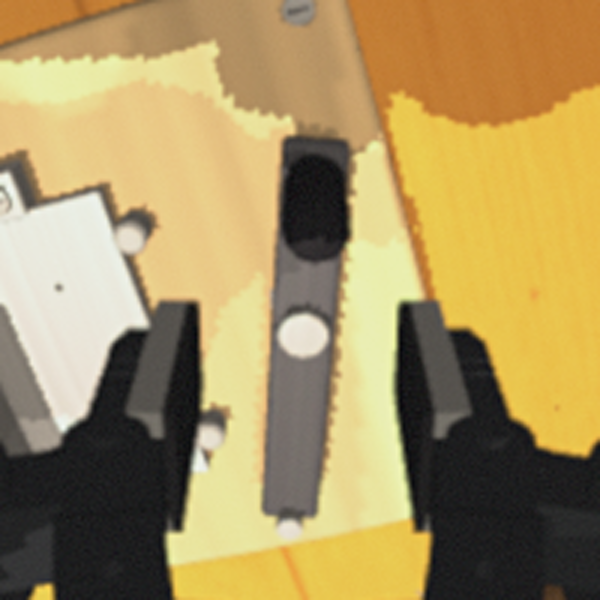

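```bash
python3 - <<'E'
from h import *
T=wrist_T()
print(wpx2w(T,[[220+316/3,150+228/3]],.073), wpx2w(T,[[220+303/3,150+333/3]],.036),wpx2w(T,[[220+288/3,150+527/3]],.033),wpx2w(T,[[220+317/3,150+185/3]],.04))
E
```

```text
[[ 0.5831 -0.0333  0.073 ]] [[ 0.5675 -0.0781  0.036 ]] [[ 0.5429 -0.1475  0.033 ]] [[ 0.5831 -0.0361  0.04  ]]
```

>>> send_rows(steps=[0, 0, 0.1, 0.005, 0.004, -0.003, 40, 0, 0, 0, 0.02, 0, 0, 40, 0, 0, 0, 0.02, 0, 0, 40, 0, 0, 0, 0.015, 0, 0, 40, 0, 0, 0, 0, 0, 0, 40])

```text
clock: 11.12
ee_pos: [0.5856, -0.037, 0.0566]
ee_rot: [89.6, 89.6, -16.5]
ft_force: [-1.4, 0.4, 0.0]
grip_width: 0.0341
```

```bash
python3 - <<'E'
from h import *
T=wrist_T();i=optics.snapshot("wrist");crop(i,220,150,200,200,3,"pics/w14.png")
go([.582,-.036,.048],-16)
E
```

```text
pos [ 0.5863 -0.0371  0.058 ] psi -16.07750092953118 rotvec [-0.0775 -0.0013 -0.508 ] shift [ 0.0099 -0.0045  0.0002]
```

View pics/w14.png

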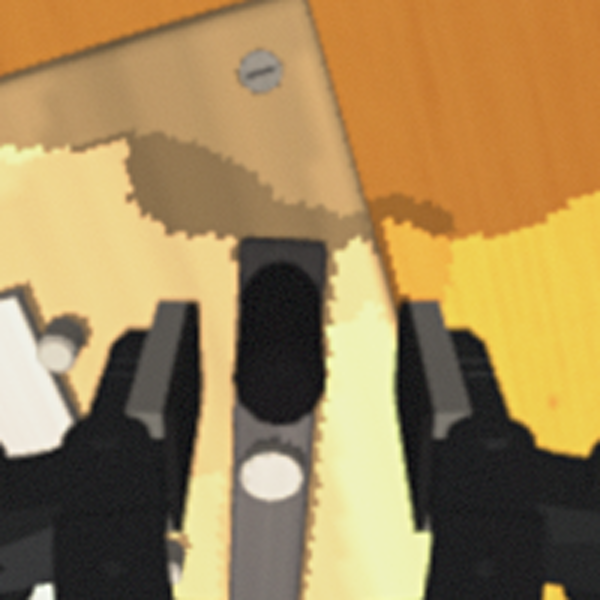

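>>> send_rows(steps=[0, 0, -0.5, 0.008, -0.003, 0, 28, 0, 0, 0, 0.006, 0, 0, 28, 0, 0, 0, 0, 0, 0, 28])

```text
clock: 11.42
ee_pos: [0.5853, -0.0365, 0.0456]
ee_rot: [97.3, 89.8, -8.8]
ft_force: [-0.3, 0.7, 0.4]
grip_width: 0.0239
```

```bash
python3 - <<'E'
from h import *
go([.582,-.036,.045],-16)
T=wrist_T();i=optics.snapshot("wrist");crop(i,220,150,200,200,3,"pics/w15.png")
print(r.sense()['ft_force'])
E
```

```text
pos [ 0.5853 -0.0365  0.0456] psi -16.083048475049864 rotvec [-0.083  -0.0245 -0.1929] shift [ 0.0006 -0.0033  0.0004]
[ 0.0208 -0.4048 -0.3905]
```

View pics/w15.png

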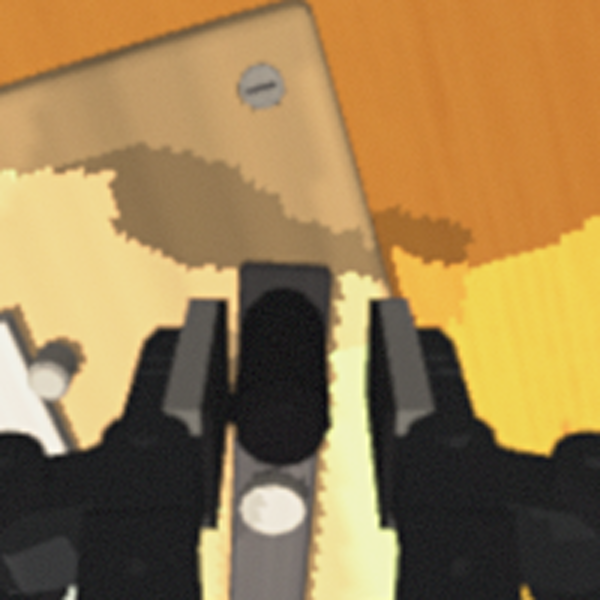

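Knob caged, the trailing pad almost on it. Start the arc.

>>> send_rows(steps=[6, 0, 0, 0, 0.005, 0.0003, 28, 6, 0, 0, 0, 0.005, 0.0003, 28, 6, 0, 0, 0, 0.005, 0.0003, 28, 6, 0, 0, 0, 0.005, 0.0003, 28])

```text
clock: 11.8
ee_pos: [0.5997, -0.0455, 0.0468]
ee_rot: [-40.2, 89.9, -171.2]
ft_force: [-2.8, 0.3, -1.3]
grip_width: 0.0241
```

```bash
cat >>h.py <<'E'
def kp():
    s=r.sense();T=wrist_T(s);v=T[:2,3]-[.568,-.0795]
    print("pos",T[:3,3],"psi",psi(T),"alpha",np.degrees(np.arctan2(v[1],v[0])),"R",np.linalg.norm(v),"F",s['ft_force'],"q6",s['joint_positions'][5],"tilt",go([.6,-.08,.045],psi(T),s))
E
python3 - <<'E'
from h import *
kp()
E
```

```text
pos [ 0.5997 -0.0455  0.0468] psi -40.963200441422366 rotvec [0.0001 0.1107 0.0937] shift [0.0018 0.0229 0.0258]
pos [ 0.5997 -0.0455  0.0468] psi -40.963200441422366 alpha 47.05142436507472 R 0.046456025845787036 F [-2.8416  0.3123 -1.291 ] q6 119.00569446166153 tilt None
```

>>> send_rows(steps=[6, 0, 0, 0.001, 0.005, 0.0004, 28, 6, 0, 0, 0, 0.005, 0.0004, 28, 6, 0, 0, 0, 0.005, 0.0004, 28, 6, 0, 0, 0, 0.005, 0.0004, 28, 6, 0, 0, 0, 0.005, 0.0004, 28])

```text
clock: 12.22
ee_pos: [0.6109, -0.0644, 0.0466]
ee_rot: [-49.1, 89.5, 148.5]
ft_force: [-1.3, 1.3, -1.7]
grip_width: 0.0244
```

```bash
python3 - <<'E'
from h import *
kp()
i=optics.snapshot("wrist");crop(i,180,100,270,220,2.9,"pics/w16.png")
E
```

```text
pos [ 0.6109 -0.0644  0.0466] psi -72.39505478782259 rotvec [0.001  0.3131 0.3618] shift [0.0016 0.0116 0.0151]
pos [ 0.6109 -0.0644  0.0466] psi -72.39505478782259 alpha 19.40899636034251 R 0.045528245290011024 F [-1.286   1.3269 -1.721 ] q6 148.82354500184826 tilt None
```

View pics/w16.png

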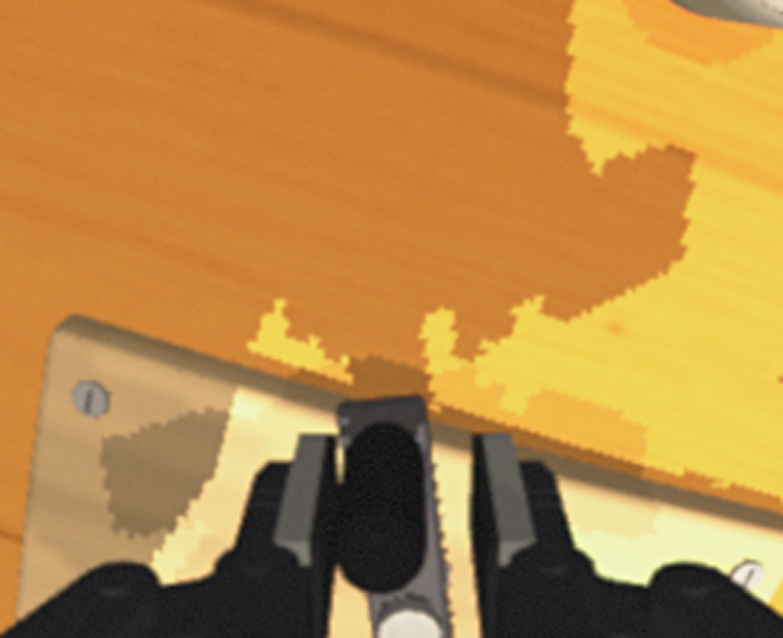

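>>> send_rows(steps=[3, 0.2, 0.2, 0, 0.005, 0.0003, 28, 3, 0, 0, 0, 0.005, 0.0003, 28, 3, 0, 0, 0, 0.004, 0.001, 28, 0, 0, 0, 0, 0, 0, 28])

```text
clock: 12.6
ee_pos: [0.6146, -0.0775, 0.0479]
ee_rot: [-104.3, 89.7, 84.1]
ft_force: [-0.9, 0.2, -0.5]
grip_width: 0.0238
```

```bash
python3 - <<'E'
from h import *
kp()
i=optics.snapshot("wrist");crop(i,180,100,270,220,2.9,"pics/w17.png")
E
```

```text
pos [ 0.6146 -0.0775  0.0479] psi -81.54247743298603 rotvec [-0.0002 -0.0683  0.2673] shift [0.0029 0.0003 0.0148]
pos [ 0.6146 -0.0775  0.0479] psi -81.54247743298603 alpha 2.4523343495271557 R 0.04659514384156851 F [-0.9397  0.2009 -0.4989] q6 156.800546790062 tilt None
```

View pics/w17.png

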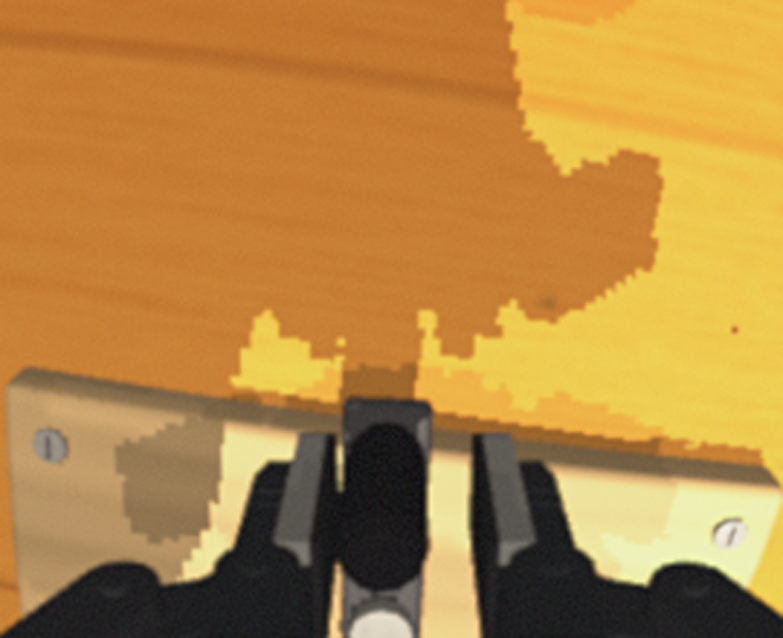

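>>> send_rows(steps=[2, 0, 0, 0.001, 0.003, 0.001, 28, 2, 0, 0, 0, 0.002, 0.0005, 28])

```text
clock: 12.82
ee_pos: [0.6146, -0.0815, 0.0481]
ee_rot: [-121.7, 89.7, 63.2]
ft_force: [-0.0, 1.6, -1.6]
grip_width: 0.0238
```

>>> send_rows(steps=[0, 0, 0, 0, 0.002, 0, 28])

```text
clock: 12.9
ee_pos: [0.6149, -0.083, 0.0484]
ee_rot: [-123.0, 89.6, 62.0]
ft_force: [-0.5, 2.1, -1.3]
grip_width: 0.0239
```

>>> send_rows(steps=[0, 0, 0, 0, 0.002, 0, 28])

```text
clock: 12.98
ee_pos: [0.6149, -0.0833, 0.0484]
ee_rot: [-114.1, 89.4, 71.1]
ft_force: [0.9, 8.9, -2.3]
grip_width: 0.0239
```

>>> send_rows(steps=[0, 0, 0, 0, 0.002, 0, 28])

```text
clock: 13.07
ee_pos: [0.6149, -0.0832, 0.0482]
ee_rot: [-108.7, 89.2, 76.8]
ft_force: [-0.2, 8.5, -1.0]
grip_width: 0.024
```

>>> send_rows(steps=[0, 0, 0, 0, 0.001, 0, 28])

```text
clock: 13.15
ee_pos: [0.615, -0.0829, 0.0482]
ee_rot: [-107.2, 89.1, 78.5]
ft_force: [0.3, 2.0, -0.9]
grip_width: 0.0241
```

```bash
python3 - <<'E'
from h import *
kp()
i=optics.snapshot("wrist");crop(i,180,100,270,220,2.9,"pics/w18.png")
i=optics.snapshot("side");crop(i,280,170,100,70,8,"pics/s18.png")
E
```

```text
pos [ 0.615  -0.0829  0.0482] psi -84.30359730370408 rotvec [-0.002  -0.2655  0.8585] shift [ 0.0032 -0.0043  0.0147]
pos [ 0.615  -0.0829  0.0482] psi -84.30359730370408 alpha -4.137546146766453 R 0.04712885885968139 F [ 0.3129  2.045  -0.9398] q6 158.78376971872459 tilt None
```

View pics/w18.png

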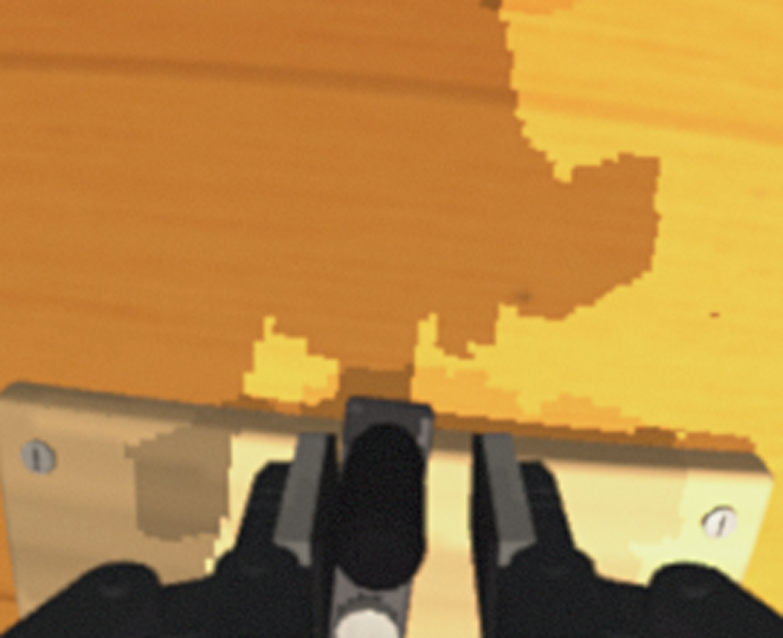

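View pics/s18.png

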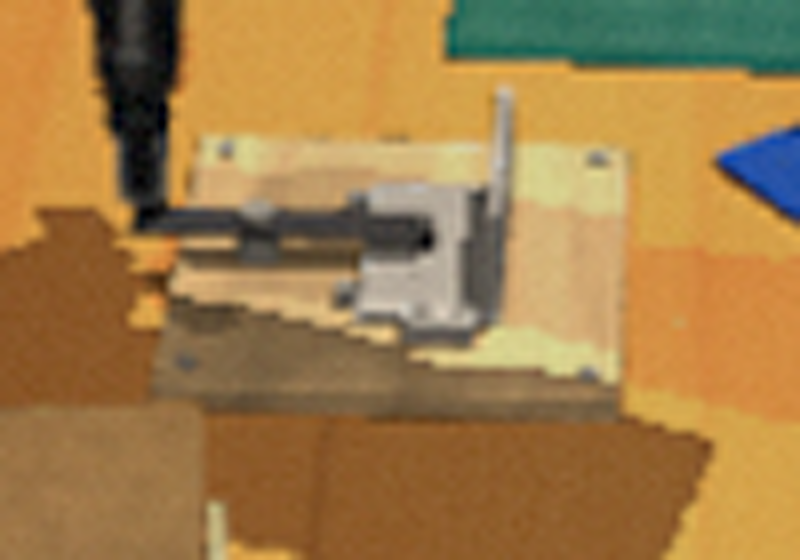

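>>> send_rows(steps=[0, 0, 0, 0, 0, 0, 45, 0, 0, 0, 0, 0, 0, 45, 0, 0, 0, 0, 0, 0, 45, 0, 0, 0, -0.01, 0, 0, 45, 0, 0, 0, -0.025, 0, 0, 45, 0, 0, 0, -0.035, 0, 0, 45, 0, 0, 0, -0.035, 0, 0, 45, 0, 0, 0, -0.02, 0, -0.03, 45, 0, 0, 0, 0, 0, -0.04, 45, 0, 0, 0, 0, 0, 0, 45, 0, 0, 0, 0, 0, 0, 45])

```text
clock: 14.17
ee_pos: [0.6847, -0.082, 0.1824]
ee_rot: [-99.7, 89.6, 86.0]
ft_force: [0.5, -0.1, -0.1]
grip_width: 0.0391
```

```bash
python3 - <<'E'
from h import *
T=wrist_T()
i=optics.snapshot("wrist");cv2.imwrite("pics/w19.png",i)
j=optics.snapshot("top");crop(j,285,170,100,75+15,8,"pics/t19.png")
print(T[:3,3],r.sense()['ft_force'])
E
```

```text
[ 0.6847 -0.082   0.1824] [-0.1116  0.3209  0.0365]
```

View pics/w19.png

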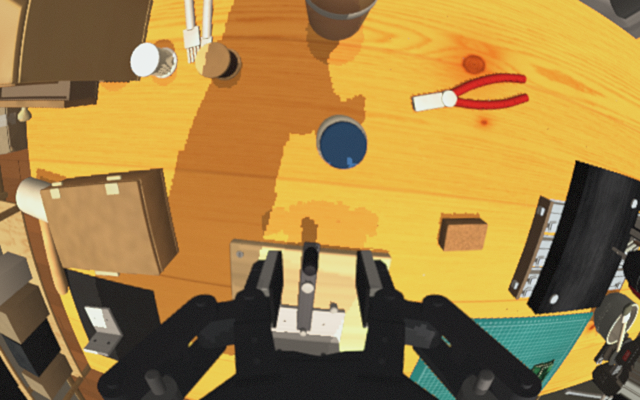

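View pics/t19.png

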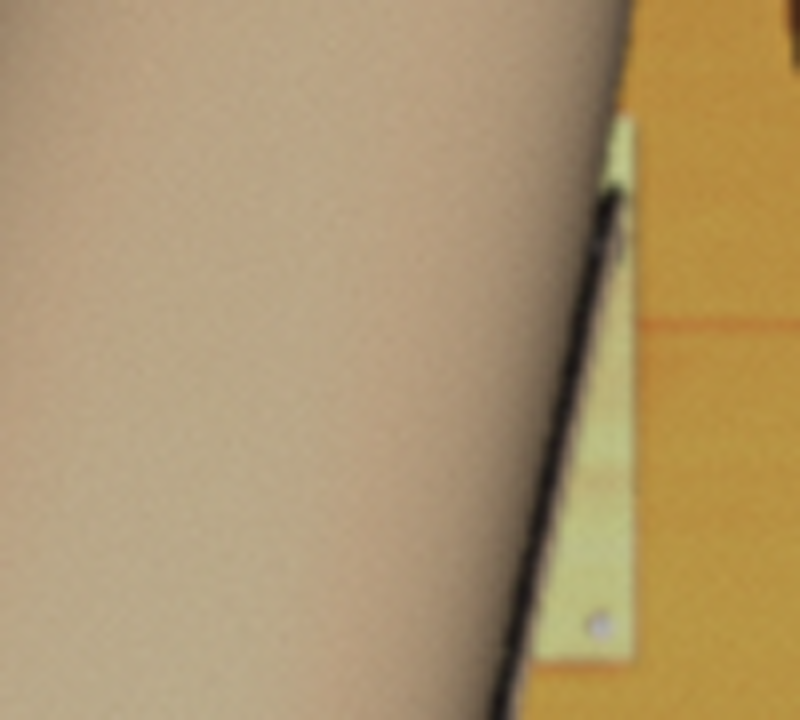

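>>> send_rows(steps=[0, 0, 0, -0.01, 0.026, 0.022, 45, 0, 0, 0, -0.01, 0.026, 0.022, 45, 0, 0, 0, 0, 0.026, 0.022, 45, 0, 0, 0, 0, 0.026, 0.022, 45, 0, 0, 0, 0, 0.026, 0.022, 45, 0, 0, 0, 0, 0.026, 0.022, 45, 0, 0, 0, 0, 0.026, 0.022, 45, 0, 0, 0, 0, 0.026, 0.022, 45, 0, 0, 0, 0, 0, 0, 45, 0, 0, 0, 0, 0, 0, 45])

```text
clock: 15.1
ee_pos: [0.5094, -0.3106, 0.2009]
ee_rot: [-51.1, 89.3, 134.7]
ft_force: [-0.0, 1.2, 0.4]
grip_width: 0.0389
```

```bash
python3 - <<'E'
from h import *
T=wrist_T()
i=optics.snapshot("wrist");cv2.imwrite("pics/w20.png",i)
j=optics.snapshot("top");crop(j,285,170,100,75+15,8,"pics/t20.png")
print(T[:3,3],r.sense()['ft_force'])
E
```

```text
[ 0.5094 -0.3106  0.2009] [ 0.4282 -1.0597 -0.3038]
```

View pics/t20.png

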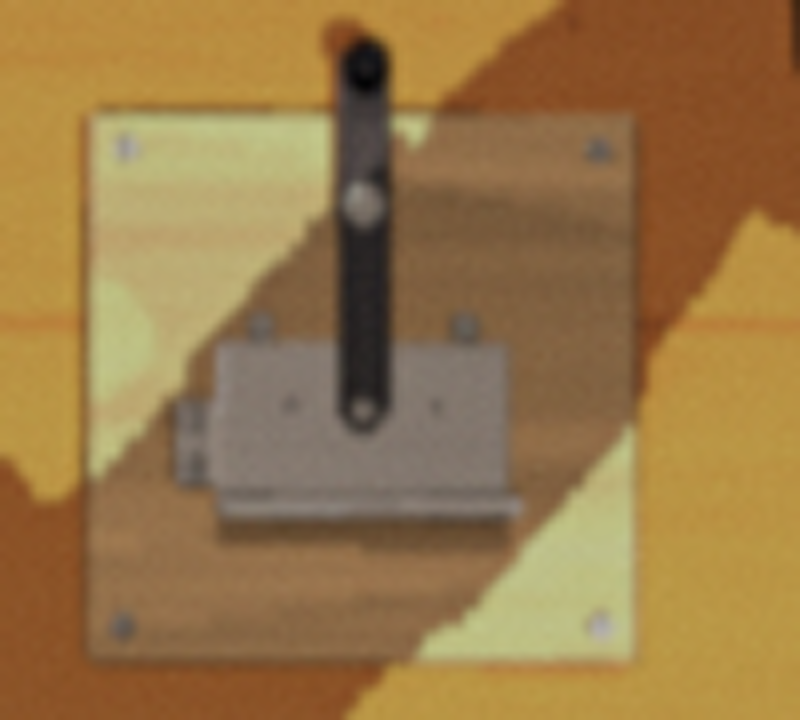

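View pics/w20.png

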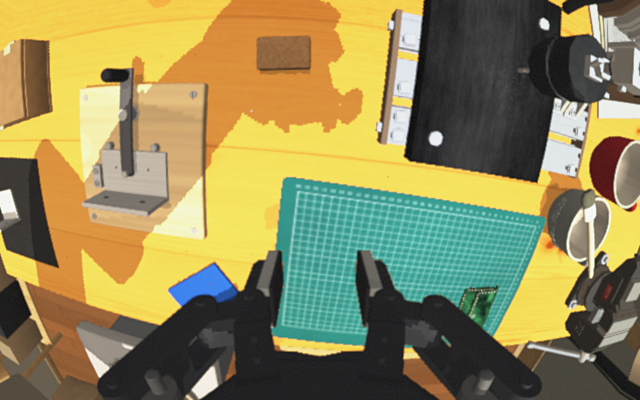

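```bash
python3 - <<'E'
from h import *
print(px2w("top",un([(217,343),(507,343)],285,170,8),.021))
print(px2w("top",un([(364,203),(363,408),(364,65)],285,170,8),.034))
print(r.sense()['dq'])
E
```

```text
[[ 0.5214 -0.0303  0.021 ]
 [ 0.5217 -0.1296  0.021 ]]
[[ 0.5683 -0.0802  0.034 ]
 [ 0.4987 -0.0799  0.034 ]
 [ 0.6155 -0.0801  0.034 ]]
[ 1.9169  0.5574  0.7948 -0.2371  0.5203  0.0616]
```

>>> send_rows(steps=[0, 0, 0, 0, 0, 0, 45, 0, 0, 0, 0, 0, 0, 45, 0, 0, 0, 0, 0, 0, 45])

```text
clock: 15.45
ee_pos: [0.5114, -0.3068, 0.2011]
ee_rot: [-52.7, 89.3, 133.4]
ft_force: [-0.2, -0.0, 0.4]
grip_width: 0.0385
```

```bash
python3 -c "
from plant import job
print(job.close_job())"
```

```text
the job is handed in; nothing more can be done
None
```

The long bracket is seated in the jig and the keeper is closed over its base. I handed the job in at about 15.5 s, with the arm clear of everything; no verdict was reported.

**What I did:** I gripped the bracket by its flange, set it on the board with the flange away from the dowels, and pressed it against both dowels and the end stop. I then released it and swung the keeper by its knob until it hit its stop, where the reaction was about 9 N.

**Last checks:**
- **Bracket against the dowels:** the close wrist picture, taken before the keeper was swung, shows the edge touching both dowels to about half a millimetre. The last top picture put the edge 1.3–1.6 mm short of the dowel line. I took that as pixel error, since one pixel is about 2.3 mm there and the bracket had not shifted from the earlier top picture.
- **Bracket against the stop:** the measured end lies within about 0.5 mm of the stop's face.
- **Keeper:** it lies square across the bracket (within about 0.5°), with its foot over the base.
- **Other objects:** I never went near the short bracket, the sanding block or the glue pot, and they looked unmoved in the last pictures. I did not measure their positions.

**One near miss:** while I was lowering the bracket onto the board, the vertical force briefly reached 111 N (117 N in total), close to the 120 N limit. I eased off and used smaller steps after that.

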